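# Demagnetise steel collars with a push-to-turn selector

### The job

Demagnetise the loose steel collars. First turn the selector on the grey console back to off (the bar mark) and let it spring out there - guards inside let it pass between off, the middle range and full only while its knob is held pushed in. Then stack every collar on the upright core of the stand, lying flat on one another right down. Now push and turn the selector up to full (three dots) and let it spring out there, and finally bring it back to off in the same way and let it spring out; leave the collars on the core and the tools on the desk where they are.

Things in the scene. Friction and masses are not known exactly. Their poses are not given: they have to be found in the camera images.
- console: fixed grey console, 130 x 130 mm, 70 mm high, the selector in the middle of its top. Origin under its centre, z up, x from its front plate to its back. Marks round the knob, 45 mm from its axis, at these angles from the console's +x, anticlockwise from above positive: off (one bar) +1.05 rad; nine fine ticks from +0.6 to -0.6 (middle range); full (three dots) -1.05
- selector (a joint): turn, rad, growing clockwise from above: 0 off, 0.45 to 1.65 middle range (starts there), 2.1 full; ends at -0.12 and 2.22; pointer's angle in the console frame = 1.05 - this. Two guards, at 0.12 to 0.45 and 1.65 to 1.98, can be passed only with the knob pushed in 8 mm or more; let go on a guard it stays half in; elsewhere it springs out and turns with little friction
- selector_push (a joint): how far the knob is pushed in, m: 0 fully out, 0.010 fully in. A spring pushes it out: 5 N at the start of the push, 11 N fully in
- selector_grip (a point): grip point on the knob's vertical axis, 40 mm above the console's top while out; sinks with the knob. Black knob: disc 64 mm across, top 16 mm above the console's top (6 mm when pushed in), and across it a grip bar in line with the pointer, 16 mm thick, 54 mm long, 26 mm high, to 2 mm above this point. Fingers astride the bar are above the disc and may press on it
- selector_pointer (a point): pointed end of the grip bar (white line towards it), 30 mm from the knob's axis, at the height of selector_grip; points at the present mark
- stand: fixed stand: grey foot plate 130 x 130 x 12 mm, on it a round coil pedestal, 51 mm diameter, up to 40 mm above the desk, and on that the upright steel core, 29 mm diameter, rising 66 mm more to 106 mm above the desk (its last 11 mm taper to 19 mm diameter). Origin under its centre, z up
- core_seat (a point): centre of the pedestal's top, at the foot of the core: the lowest collar lies here
- core_tip (a point): top centre of the core, 66 mm above core_seat
- collar1: loose plain steel collar (flat ring): 60 mm outside, 35 mm hole, 20 mm high, 0.2 kg; origin at the centre of its underside, z along its axis. Two or three of the four collars are present
- collar2: loose plain steel collar (flat ring): 60 mm outside, 35 mm hole, 20 mm high, 0.2 kg; origin at the centre of its underside, z along its axis. Two or three of the four collars are present
- collar3: loose plain steel collar (flat ring): 60 mm outside, 35 mm hole, 20 mm high, 0.2 kg; origin at the centre of its underside, z along its axis. Two or three of the four collars are present
- collar4: loose plain steel collar (flat ring): 60 mm outside, 35 mm hole, 20 mm high, 0.2 kg; origin at the centre of its underside, z along its axis. Two or three of the four collars are present
- marker_red: bystander, to be left where it is: red-capped white marker, 136 mm long, 13 mm thick; origin under its middle, its length along its own y axis
- driver_amber: bystander, to be left where it is: screwdriver with amber handle, 144 mm long, 22 mm thick; origin under its middle, its length along its own y axis
Mind the look-alikes: they are no part of the job. Leave any green look-alike of the collar4 alone. Leave any orange look-alike of the collar3 alone.

How it is judged:
On the way, in this order (a step that is already met when the one before it is completed fails the run):
1. the selector is at off and sprung out (value of joint selector below 0.18 rad and value of joint selector_push below 0.002 m), for 0.2 s.
2. every collar lies flat on the core, right down on the one below, with the selector at off (all of step 1 and horizontal distance between each of collar1, collar2, collar3, collar4 and core_seat below 0.006 m and z of each of collar1, collar2, collar3, collar4 in the frame of core_seat below 0.046 m and angle between each of collar1, collar2, collar3, collar4's own z axis and vertical below 0.12 rad), for 0.2 s.
3. the selector is at full (three dots) and sprung out, the collars on the core (horizontal distance between each of collar1, collar2, collar3, collar4 and core_seat below 0.006 m and z of each of collar1, collar2, collar3, collar4 in the frame of core_seat below 0.046 m and angle between each of collar1, collar2, collar3, collar4's own z axis and vertical below 0.12 rad and value of joint selector above 1.92 rad and value of joint selector_push below 0.002 m), for 0.2 s.
At the end, for the whole second after the job is handed in: the selector is back within 0.18 rad of off and out to within 2 mm; every collar present is on the core (axis within 6 mm, tilt under 0.12 rad, underside at most 46 mm above the seat) and at rest (all of step 2 and linear speed of each of collar1, collar2, collar3, collar4 below 0.02 m/s); the robot touches nothing.
It fails at once if a bystanding tool is moved more than 60 mm (distance of any of marker_red, driver_amber from where it was at the start of the episode above 0.06 m).
Of collar1, collar2, collar3, collar4 only 2 to 3 are there at a start; the rules pass over those that are not, and their reading is None.
At some moment in a run one of collar1, collar2, collar3, collar4 may be knocked a few centimetres aside while the robot is not near it.
Once in a run the grip may slacken for a moment while it holds something.
It also fails if it takes over 210 s, if anything falls off the work surface, if the arm or the gripper's body presses on something with over 40 N, if the wrist force passes 120 N, or if a joint passes its speed limit or range.

### The arm

A 6-joint arm with a two-finger parallel gripper is mounted at the origin on a cart in front of the work surface, level with it; the furniture and walls round the work are solid. World frame = base frame: x ahead of the robot, y to its left, z up, the work surface at z = 0. Lengths are in m, angles in rad, forces in N, time in s.
With the tool pointing down it reaches from about 0.375 to 0.975 m from the base axis. Payload 3.8 kg.
Tool frame: the origin (TCP) lies midway between the tips of the shut fingers; the grasp point (between the pads) lies 19 mm behind it (robot.grasp_offset is the distance from the TCP to the grasp point, in m); z points along the fingers, y is the line along which they close (so a half turn about z gives the same grasp; the last joint's range is limited). The gripper opens to 85 mm and grips with 20 to 120 N. Pads are 22 mm wide; open, the fingers measure 114 mm over their backs; the gripper's body (76 mm by 85 mm) begins 54 mm behind the grasp point. The pads swing forward as they close: fully open they stand 13 mm farther back than shut.
Start: joints at [1.25, 0.264, 1.604, -0, 1.274, -0.037], TCP at [0.189, 0.648, 0.231] pointing down, gripper open.
Joint ranges: [-2.63, 2.63], [-0.94, 2.18], [0.31, 2.57], [-1.31, 4.45], [0, 2.66], [-2.55, 2.55]. Speed limits (rad/s): [2.57, 2.57, 3.14, 3.14, 3.14, 3.14].

### API

Orientations are given as a unit quaternion [x, y, z, w].
In Python, from rig import robot gives the robot as it stands.
- The arm moves only by the tool play_rows, never from a script. Its argument "increments" is a list of rows, each a list of 3 entries, a list of its own where there are three numbers: the opening, from -1 (shut) to 1 (fully open), then the shift along the world's x, y, z as a fraction of full scale, then the turn, a rotation vector about the world's x, y, z as a fraction of full scale. A call has exactly 10 rows; each row shifts and turns the commanded pose from where the row before left it; what a row does not reach is not made up. Full scale, the value 1, is 50 mm for a shift and 5 degrees for a turn. A row lasts 1/10 s, in which the tool goes at most 50 mm and 8.59 degrees, less where a joint would pass 70% of its speed; a pose out of reach is approached as far as the arm can. A call with a number of a shift or a turn outside -1 to 1 is refused whole. A call with a gripper value outside its range is refused whole. The fingers move at their own pace and stop on an object; "force" is the grip in N (left out, the last holds). Time passes only in rows, so rows that do not move let the fingers close, or fill a call up. It gives the time, the measured TCP pose, the force, the opening and the grip force at its end, in the units of the state.
- robot.get_state(): the state, without advancing time (a new reading comes with each control period).
- robot.read_camera(name): name is "scene" or "side" or "wrist"; returns the picture (480x640x3 uint8, blue, green, red); there is no depth.
- robot.camera_info(name): a dict with "intrinsics" (3x3 intrinsics, pixels), "k1" (the pictures are not rectified: a ray, as slopes to the right and down, at radius r is drawn at 1 + k1 r^2 times it, then the intrinsics apply), "R" (3x3) and "t" (3): a world point X has camera coordinates R X + t; the wrist camera has in their place "tool_from_camera" (4x4, takes a point from camera to tool coordinates, whose origin is the TCP and whose axes are the flange's). Camera axes: x right, y down, z forward; pixel columns grow to the right and rows downward; lengths in m; the calibration is good to about 2 mm. A picture is of the moment at which its call begins: read the wrist's pose just before it. camera_info takes no time and is no camera call.
- robot.sign_off(): hands the job in; it is judged then, once.
The state is a dict: "t": time; "qpos": joint angles; "qd": joint speeds; "effort": joint torques, N m; "position": TCP position; "tool_rot": TCP orientation; "wrist_force": force on the tool from outside, world axes, zero at the start; "torque": the same for the moment, N m; "opening": opening from 0.0 (shut) to 1.0 (fully open); "finger_force": force on a finger pad.
Only numpy, scipy, OpenCV 4.12 (cv2) and the standard library are available. Lean on these libraries where they do the work, as an engineer would, in place of code of your own. Each camera call takes 0.05 s, during which the arm holds its last target. There are 200 camera calls.

## Working session

There is one attempt and no reset: what is moved stays moved. The work goes in short steps, Python scripts to look and compute and a tool call to move; the robot and the scene stay as the last step left them, time stands still between calls to the robot, and variables do not carry over. Pictures are saved under pics/ and viewed, at most 14 in all, crops included, and the job is handed in when it is done.

Besides the shell and the picture viewer there is one more tool, called in YAML: its name, and indented under it one key for each argument. play_rows: Moves the arm, as the interface text tells. Its arguments: {"type":"object","properties":{"increments":{"type":"array","items":{"type":"array"}},"force":{"type":"number"}},"required":["increments"]}

```bash
mkdir -p pics; cat > h.py <<'E'
import numpy as np, cv2, sys
from scipy.spatial.transform import Rotation as Ro
from rig import robot
def cam(n, st=None):
    i=robot.camera_info(n); K=np.array(i["intrinsics"]); k1=i["k1"]
    if n=="wrist":
        st=st or robot.get_state()
        T=np.eye(4); T[:3,:3]=Ro.from_quat(st["tool_rot"]).as_matrix(); T[:3,3]=st["position"]
        M=np.linalg.inv(T@np.array(i["tool_from_camera"])); R,t=M[:3,:3],M[:3,3]
    else: R,t=np.array(i["R"]),np.array(i["t"])
    return K,k1,R,t
def pix2plane(c,px,z):
    K,k1,R,t=c; px=np.atleast_2d(np.array(px,float))
    d=cv2.undistortPoints(px[:,None],K,np.array([k1,0,0,0,0.]),None,None,None).reshape(-1,2) if False else None
    m=(px-K[:2,2])/[K[0,0],K[1,1]]; u=m.copy()
    for _ in range(30): u=m/(1+k1*(u**2).sum(1,keepdims=True))
    d=np.c_[u,np.ones(len(u))]@R; o=-R.T@t
    return o+d*((z-o[2])/d[:,2])[:,None]
def proj(c,X):
    K,k1,R,t=c; p=np.atleast_2d(X)@R.T+t; u=p[:,:2]/p[:,2:]
    u=u*(1+k1*(u**2).sum(1,keepdims=True)); return u*[K[0,0],K[1,1]]+K[:2,2]
E
python3 - <<'E'
from h import *
for n in ("scene","side","wrist"):
    s=robot.get_state(); im=robot.read_camera(n); cv2.imwrite(f"pics/{n}0.png",im)
    c=cam(n,s); print(n,"pos",(-c[2].T@c[3]).round(3),"f",c[0][0,0],c[1])
print(robot.get_state())
E
```

```text
scene pos [ 0.209 -0.848  0.609] f 518.3320297171877 -0.0388952393333554
side pos [ 0.195 -1.039  0.699] f 482.5470959064011 -0.10219942909509432
wrist pos [0.112 0.67  0.373] f 340.8528016564181 -0.038848853086069
{'t': 0.15, 'qpos': array([ 1.25010402e+00,  2.64617914e-01,  1.60509018e+00,  3.91125785e-05,
        1.27372708e+00, -3.68920994e-02]), 'qd': array([-0.00206312, -0.00212199, -0.00246828,  0.00302976,  0.00027713,
        0.0015682 ]), 'effort': array([-3.39153876e-04, -5.15905237e+01, -3.67960238e+01, -7.67518350e-05,
        8.04272335e-03, -3.98165025e-05]), 'position': array([0.18880182, 0.64744261, 0.23020643]), 'tool_rot': array([ 1.41430001e-01,  9.89947830e-01, -9.03249650e-04, -1.82234340e-04]), 'wrist_force': array([-0.4026312 ,  0.71269151, -0.07873962]), 'torque': array([-0.01218384,  0.00391386, -0.00055829]), 'finger_force': 0.0, 'opening': 0.9981884785031986}
```

View pics/scene0.png

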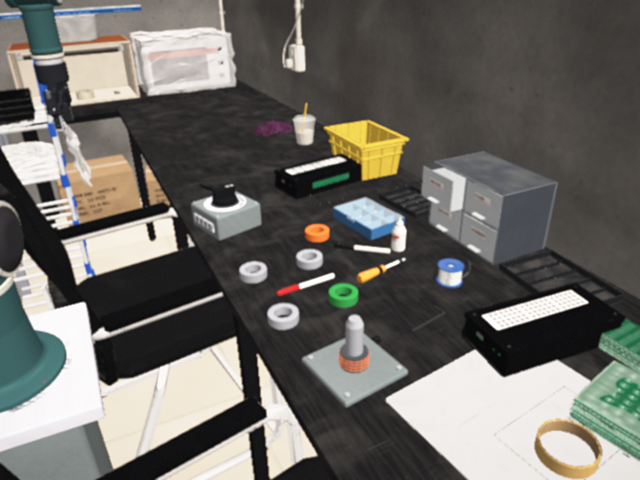

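View pics/side0.png

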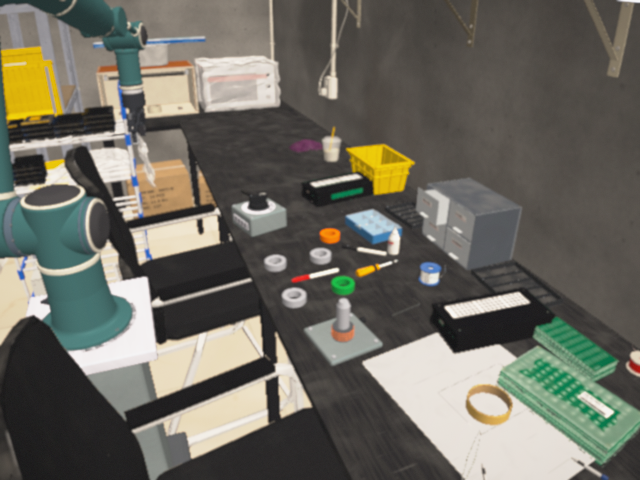

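The scene shows three plain grey collars at about (253,272), (309,259) and (283,316) px. The look-alikes are green (343,295) and orange (317,233). The console is at (227,210), the stand at (354,365), the marker at (306,284) and the driver at (382,269). I'll confirm the collars in an enlarged crop.

```bash
python3 - <<'E'
from h import *
im=cv2.imread("pics/scene0.png")[170:410,180:420]
cv2.imwrite("pics/c1.png",cv2.resize(im,(600,600),interpolation=cv2.INTER_CUBIC))
E
```

```text
(no output)
```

View pics/c1.png

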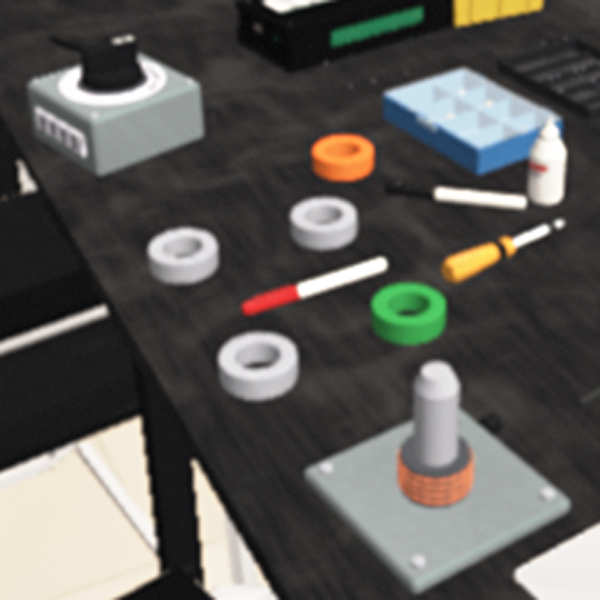

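The crop confirms three plain grey rings, at crop px (183,255), (324,222) and (258,365). The orange ring (343,157) and green ring (409,312) stay out of it. The core tip is at crop (433,366) and the console top corners are at about (28,80), (96,112) and (204,88).

```bash
python3 - <<'E'
from h import *
c=cam("scene")
def P(n,pts,z): print(n,pix2plane(c,[[180+x/2.5,170+y/2.5] for x,y in pts],z).round(3).tolist())
P("collarsABC",[(183,255),(324,222),(258,365)],.01)
P("green,orange",[(409,312),(343,157)],.01)
P("marker ends, driver ends",[(247,307),(384,265),(448,272),(560,224)],.008)
P("plate",[(306,473),(415,583),(570,500)],.012)
P("tip",[(433,366)],.106)
P("console top",[(28,80),(96,112),(204,88)],.07)
P("console bot",[(100,173),(204,134)],0)
P("knob tip left, white end,bar base",[(55,40),(130,40)],.112)
E
```

```text
collarsABC [[0.494, 0.09, 0.01], [0.628, 0.084, 0.01], [0.491, -0.088, 0.01]]
green,orange [[0.627, -0.08, 0.01], [0.699, 0.191, 0.01]]
marker ends, driver ends [[0.515, -0.008, 0.008], [0.644, -0.004, 0.008], [0.687, -0.04, 0.008], [0.817, -0.018, 0.008]]
plate [[0.472, -0.219, 0.012], [0.49, -0.341, 0.012], [0.615, -0.325, 0.012]]
tip [[0.545, -0.264, 0.106]]
console top [[0.44, 0.394, 0.07], [0.48, 0.286, 0.07], [0.593, 0.288, 0.07]]
console bot [[0.478, 0.293, 0.0], [0.601, 0.325, 0.0]]
knob tip left, white end,bar base [[0.471, 0.384, 0.112], [0.538, 0.346, 0.112]]
```

play_rows:
  increments:
    - [1,[0.6,-0.5,0.1],[0,0,0.32]]
    - [1,[0.6,-0.5,0.1],[0,0,0.32]]
    - [1,[0.6,-0.5,0.1],[0,0,0.32]]
    - [1,[0.6,-0.5,0.1],[0,0,0.32]]
    - [1,[0.6,-0.5,0.1],[0,0,0.32]]
    - [1,[0.6,-0.5,0.1],[0,0,0.32]]
    - [1,[0.6,-0.5,0.1],[0,0,0.32]]
    - [1,[0.6,-0.5,0.1],[0,0,0.32]]
    - [1,[0.6,-0.5,0.1],[0,0,0.32]]
    - [1,[0,0,0],[0,0,0.37]]

```text
t: 1.15
position: [0.4627, 0.4199, 0.2768]
tool_rot: [0.002, 1.0, -0.0, 0.001]
wrist_force: [-0.6, 1.0, -0.1]
opening: 0.997
finger_force: 0.0
```

```bash
python3 - <<'E'
from h import *
s=robot.get_state(); cv2.imwrite("pics/w1.png",robot.read_camera("wrist")); np.save("w1.npy",s,allow_pickle=True)
print(s["t"],s["position"],s["tool_rot"],s["qpos"])
E
```

```text
1.15 [0.46274299 0.41985837 0.27682544] [ 1.77180105e-03  9.99997637e-01 -4.61781590e-04  1.17152742e-03] [ 0.69822003  0.14466989  1.66245292 -0.00227982  1.33327333 -0.86849758]
```

View pics/w1.png

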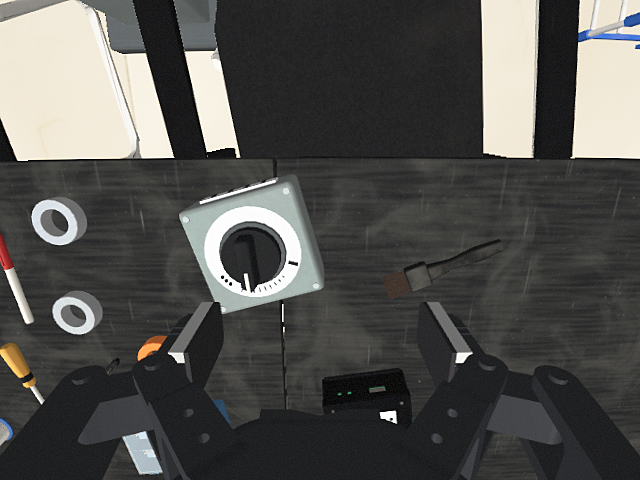

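The wrist view shows the dial with centre about (252,251), the bar mark at (293,263), the dots at (227,281) and the pointer's white line ending at about (249,291). Collars A and B are at (59,221) and (77,313).

```bash
python3 - <<'E'
from h import *
s=np.load("w1.npy",allow_pickle=True).item(); c=cam("wrist",s)
im=cv2.imread("pics/w1.png")
m=((im.min(2)>190)).astype(np.uint8); m[:, :200]=0; m[:,305:]=0; m[:203]=0; m[300:]=0
n,l,st,ce=cv2.connectedComponentsWithStats(m); k=1+st[1:,4].argmax()
cn,_=cv2.findContours((l==k).astype(np.uint8),0,1); p=cv2.convexHull(cn[0])[:,0]
(e,ax,an)=cv2.fitEllipse(cn[0] if 0 else p); print(e,ax)
W=pix2plane(c,p,.071)[:,:2]; A=np.c_[2*W,np.ones(len(W))]; q=np.linalg.lstsq(A,(W**2).sum(1),rcond=None)[0]
cen=q[:2]; print("centre",cen,"r",np.sqrt(q[2]+cen@cen))
a=lambda px,z:np.degrees(np.arctan2(*(pix2plane(c,[px],z)[0,:2]-cen)[::-1]))
print("bar",a((293,263),.071),"dots",a((227,281),.071))
print("pointer",a((249,291),.112),a((245.5,275),.112))
K=pix2plane(c,[(181,213),(287,181),(325,283),(221,310)],.07)[:,:2];print("corners",K.round(3),K.mean(0))
print("ring A,B top", pix2plane(c,[(59,221),(77,313)],.01))
cv2.imwrite("pics/c2.png",cv2.resize(im[165:325,170:340],None,fx=3.5,fy=3.5,interpolation=2))
E
```

```text
(252.21815490722656, 251.16891479492188) (89.64460754394531, 98.85604095458984)
centre [0.51529576 0.34618055] r 0.05333064534086264
bar 75.27185799165406 dots -42.64792353048385
pointer 6.317509200888573 4.143196018763668
corners [[0.47  0.273]
 [0.437 0.387]
 [0.552 0.426]
 [0.586 0.305]] [0.5112228 0.3475954]
ring A,B top [[0.49430497 0.08802635 0.01      ]
 [0.62762395 0.0803732  0.01      ]]
```

View pics/c2.png

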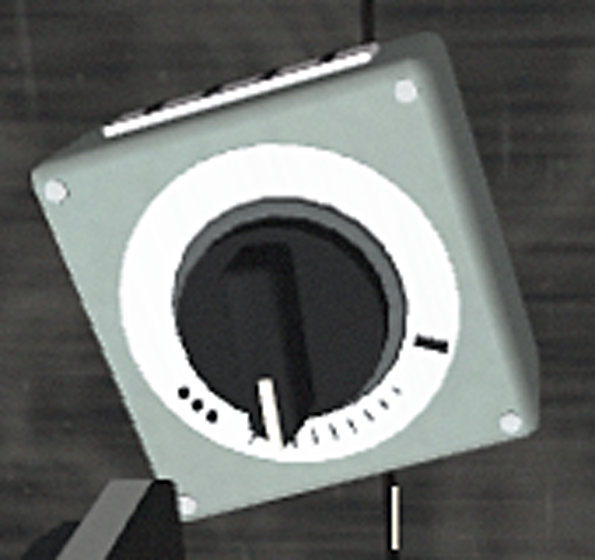

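The dial centre is at world (0.515, 0.346), the console yaw is about 16.3° and the pointer is at about 7° (selector about 1.2). I'll move astride the bar.

play_rows:
  increments:
    - [1,[0.21,-0.295,-0.5],[0,0,0.29]]
    - [1,[0.21,-0.295,-0.5],[0,0,0.29]]
    - [1,[0.21,-0.295,-0.5],[0,0,0.29]]
    - [1,[0.21,-0.295,-0.5],[0,0,0.29]]
    - [1,[0.21,-0.295,-0.5],[0,0,0.29]]
    - [1,[0,0,-0.24],[0,0,0]]
    - [1,[0,0,-0.24],[0,0,0]]
    - [1,[0,0,-0.24],[0,0,0]]
    - [1,[0,0,-0.24],[0,0,0]]
    - [1,[0,0,-0.26],[0,0,0]]

```text
t: 2.2
position: [0.5116, 0.3503, 0.0902]
tool_rot: [-0.064, 0.998, 0.0, 0.001]
wrist_force: [1.5, -1.6, 0.7]
opening: 0.999
finger_force: 0.0
```

play_rows:
  increments:
    - [-1,[0,0,0],[0,0,0]]
    - [-1,[0,0,0],[0,0,0]]
    - [-1,[0,0,0],[0,0,0]]
    - [-1,[0,0,0],[0,0,0]]
    - [-1,[0,0,0],[0,0,0]]
    - [-1,[0,0,0],[0,0,0]]
    - [-1,[0,0,0],[0,0,0]]
    - [-1,[0,0,0],[0,0,0]]
    - [-1,[0,0,0],[0,0,0]]
    - [-1,[0,0,0],[0,0,0]]
  force: 40

```text
t: 3.2
position: [0.5128, 0.346, 0.0911]
tool_rot: [-0.063, 0.998, -0.003, 0.001]
wrist_force: [3.0, -11.3, 3.5]
opening: 0.174
finger_force: 42.8
```

play_rows:
  increments:
    - [-1,[0,0,-0.06],[0,0,0]]
    - [-1,[0,0,-0.06],[0,0,0]]
    - [-1,[0,0,-0.06],[0,0,0]]
    - [-1,[0,0,-0.06],[0,0,0]]
    - [-1,[0,0,0],[0,0,0]]
    - [-1,[0,0,0],[0,0,0]]
    - [-1,[0,0,0],[0,0,0]]
    - [-1,[0,0,0],[0,0,0]]
    - [-1,[0,0,0],[0,0,0]]
    - [-1,[0,0,0],[0,0,0]]
  force: 60

```text
t: 4.2
position: [0.5129, 0.3461, 0.0818]
tool_rot: [-0.063, 0.998, -0.002, 0.001]
wrist_force: [-3.1, -13.6, 17.4]
opening: 0.171
finger_force: 66.4
```

play_rows:
  increments:
    - [-1,[0,0,0],[0,0,0.7]]
    - [-1,[0,0,0],[0,0,0.7]]
    - [-1,[0,0,0],[0,0,0.7]]
    - [-1,[0,0,0],[0,0,0.7]]
    - [-1,[0,0,0],[0,0,0.7]]
    - [-1,[0,0,0],[0,0,0.7]]
    - [-1,[0,0,0],[0,0,0.7]]
    - [-1,[0,0,0],[0,0,0.7]]
    - [-1,[0,0,0],[0,0,0.7]]
    - [-1,[0,0,0],[0,0,0.7]]

```text
t: 5.2
position: [0.5133, 0.3448, 0.0818]
tool_rot: [-0.362, 0.932, -0.004, -0.0]
wrist_force: [-0.9, -17.4, 17.9]
opening: 0.172
finger_force: 66.5
```

play_rows:
  increments:
    - [-1,[0,0,0],[0,0,0.76]]
    - [-1,[0,0,0],[0,0,0.76]]
    - [-1,[0,0,0],[0,0,0.76]]
    - [-1,[0,0,0],[0,0,0.76]]
    - [-1,[0,0,0],[0,0,0.76]]
    - [-1,[0,0,0],[0,0,0.76]]
    - [-1,[0,0,0],[0,0,0.76]]
    - [-1,[0,0,0],[0,0,0.76]]
    - [-1,[0,0,0],[0,0,0.76]]
    - [-1,[0,0,0],[0,0,0]]

```text
t: 6.2
position: [0.5143, 0.344, 0.0818]
tool_rot: [-0.62, 0.785, -0.004, -0.001]
wrist_force: [1.5, -20.5, 17.0]
opening: 0.17
finger_force: 66.3
```

play_rows:
  increments:
    - [-1,[0,0,0.06],[0,0,0]]
    - [-1,[0,0,0.06],[0,0,0]]
    - [-1,[0,0,0.06],[0,0,0]]
    - [-1,[0,0,0.06],[0,0,0]]
    - [1,[0,0,0],[0,0,0]]
    - [1,[0,0,0],[0,0,0]]
    - [1,[0,0,0],[0,0,0]]
    - [1,[0,0,0],[0,0,0]]
    - [1,[0,0,0],[0,0,0]]
    - [1,[0,0,0],[0,0,0]]

```text
t: 7.2
position: [0.5112, 0.3495, 0.0901]
tool_rot: [-0.619, 0.785, 0.0, -0.0]
wrist_force: [0.9, 0.3, -0.7]
opening: 1.001
finger_force: 0.0
```

play_rows:
  increments:
    - [1,[0,0,0.4],[0,0,0]]
    - [1,[0,0,0.4],[0,0,0]]
    - [1,[0,0,0.4],[0,0,0]]
    - [1,[0,0,0.4],[0,0,0]]
    - [1,[0,0,0.4],[0,0,0]]
    - [1,[0,0,0.4],[0,0,-1]]
    - [1,[0,0,0.4],[0,0,-1]]
    - [1,[0,0,0.4],[0,0,-1]]
    - [1,[-0.2,-0.4,0],[0,0,-1]]
    - [1,[-0.2,-0.4,0],[0,0,-1]]

```text
t: 8.2
position: [0.4918, 0.3096, 0.2513]
tool_rot: [-0.433, 0.901, 0.0, 0.001]
wrist_force: [0.8, -0.0, 0.2]
opening: 1.0
finger_force: 0.0
```

```bash
python3 - <<'E'
from h import *
s=robot.get_state(); im=robot.read_camera("wrist"); cv2.imwrite("pics/w2.png",im); np.save("w2.npy",s,allow_pickle=True)
print(s["t"],s["position"],s["tool_rot"])
E
```

```text
8.2 [0.49176306 0.30959626 0.25133842] [-4.32862360e-01  9.01459499e-01  6.07313257e-05  9.72492425e-04]
```

View pics/w2.png

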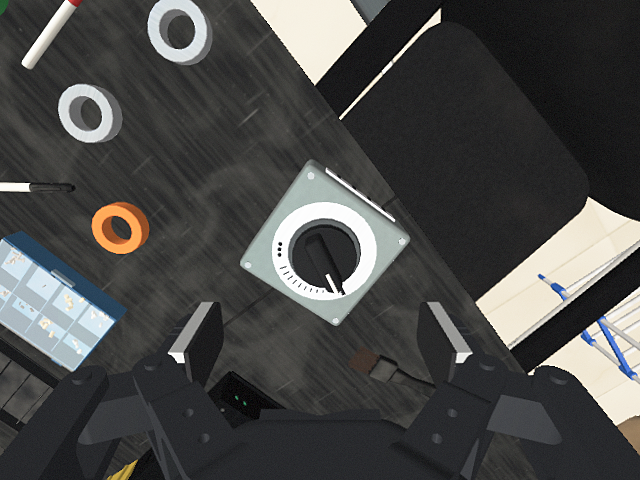

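The pointer now lies on the bar mark (343,294), so the selector is at off. On to the collars.

play_rows:
  increments:
    - [1,[0.14,-0.45,0],[0,0,-1]]
    - [1,[0.14,-0.45,0],[0,0,-1]]
    - [1,[0.14,-0.45,0],[0,0,-1]]
    - [1,[0.14,-0.45,0],[0,0,-1]]
    - [1,[0.14,-0.45,0],[0,0,-1]]
    - [1,[0.14,-0.45,0],[0,0,-1]]
    - [1,[0.14,-0.45,0],[0,0,-1]]
    - [1,[0.14,-0.45,0],[0,0,-1]]
    - [1,[0.14,-0.45,0],[0,0,-1]]
    - [1,[0.14,-0.45,0],[0,0,-1]]

```text
t: 9.25
position: [0.5617, 0.0836, 0.2501]
tool_rot: [-0.011, 1.0, 0.0, -0.0]
wrist_force: [-0.4, -1.1, -0.6]
opening: 1.002
finger_force: 0.0
```

```bash
cat > rings.py <<'E'
from h import *
def rings(name="wrist", save=None):
    robot.read_camera(name)          # 0.05 s settle
    s=robot.get_state(); im=robot.read_camera(name); c=cam(name,s)
    if save: cv2.imwrite(save,im)
    hsv=cv2.cvtColor(im,cv2.COLOR_BGR2HSV)
    m=((hsv[...,2]>95)&(hsv[...,1]<45)).astype(np.uint8)
    m=cv2.morphologyEx(m,cv2.MORPH_OPEN,np.ones((3,3),np.uint8))
    out=[]
    for k in cv2.findContours(m,cv2.RETR_EXTERNAL,cv2.CHAIN_APPROX_NONE)[0]:
        if cv2.contourArea(k)<150 or len(k)<20: continue
        h=cv2.convexHull(k)[:,0].astype(float)
        g0=pix2plane(c,[h.mean(0)],.01)[0,:2]
        # fit the silhouette of a 60x20 mm ring by translating it
        from scipy.optimize import least_squares
        th=np.linspace(0,2*np.pi,72,endpoint=False)
        circ=np.c_[.03*np.cos(th),.03*np.sin(th)]
        def sil(g): 
            X=np.vstack([np.c_[circ+g,np.full(72,z)] for z in (0,.02)])
            return cv2.convexHull(proj(c,X).astype(np.float32))
        f=lambda g:[cv2.pointPolygonTest(sil(g),tuple(p),True) for p in h]
        r=least_squares(f,g0,diff_step=1e-3); e=np.sqrt(np.mean(r.fun**2))
        if e<2: out.append((r.x.round(4).tolist(),h.mean(0).round().tolist(),round(e,2)))
    return s,out
E
python3 - <<'E'
from rings import *
s,o=rings(save="pics/w3.png"); print(s["t"],s["position"],s["tool_rot"]); print(*o,sep="\n")
print("tcp px",proj(cam("wrist",s),[s["position"]]))
E
```

```text
9.3 [0.56272695 0.08041028 0.25014112] [-8.82042083e-03  9.99960004e-01 -1.42796644e-03  3.90369168e-04]
([0.6266, 0.0811], [317.0, 251.0], np.float64(0.54))
([0.5481, -0.3146], [8.0, 187.0], np.float64(1.86))
([0.4939, 0.088], [326.0, 137.0], np.float64(0.3))
([0.4905, -0.0901], [162.0, 130.0], np.float64(0.75))
tcp px [[319.26032453 304.89574525]]
```

play_rows:
  increments:
    - [1,[-0.2,0.015,-0.5],[0,0,-0.1]]
    - [1,[-0.2,0.015,-0.5],[0,0,-0.1]]
    - [1,[-0.2,0.015,-0.5],[0,0,-0.1]]
    - [1,[-0.2,0.015,-0.5],[0,0,0]]
    - [1,[-0.2,0.015,-0.5],[0,0,0]]
    - [1,[-0.2,0.015,-0.5],[0,0,0]]
    - [1,[-0.15,0.01,-0.4],[0,0,0]]
    - [1,[0,0,0],[0,0,0]]
    - [1,[0,0,0],[0,0,0]]
    - [1,[0,0,0],[0,0,0]]

```text
t: 10.35
position: [0.4958, 0.0898, 0.0819]
tool_rot: [0.0, 1.0, 0.0, 0.002]
wrist_force: [-0.2, -0.9, 1.0]
opening: 0.999
finger_force: 0.0
```

```bash
python3 - <<'E'
from rings import *
s,o=rings(save="pics/w4.png"); print(s["t"],s["position"],s["tool_rot"]); print(*o,sep="\n")
E
```

```text
10.4 [0.49593722 0.089715   0.08205142] [2.26509833e-04 9.99998478e-01 2.65059197e-04 1.70938517e-03]
([0.4935, 0.0877], [317.0, 254.0], np.float64(0.85))
([0.4905, -0.0899], [51.0, 241.0], np.float64(1.29))
```

play_rows:
  increments:
    - [1,[-0.044,-0.038,-0.3],[0,0,0]]
    - [1,[0,0,-0.3],[0,0,0]]
    - [1,[0,0,-0.3],[0,0,0]]
    - [1,[0,0,-0.3],[0,0,0]]
    - [1,[0,0,-0.3],[0,0,0]]
    - [1,[0,0,-0.06],[0,0,0]]
    - [1,[0,0,0],[0,0,0]]
    - [1,[0,0,0],[0,0,0]]
    - [1,[0,0,0],[0,0,0]]
    - [1,[0,0,0],[0,0,0]]

```text
t: 11.45
position: [0.4926, 0.0874, 0.0032]
tool_rot: [0.001, 1.0, 0.0, 0.001]
wrist_force: [0.8, 0.0, -0.3]
opening: 1.003
finger_force: 0.0
```

play_rows:
  increments:
    - [-1,[0,0,0],[0,0,0]]
    - [-1,[0,0,0],[0,0,0]]
    - [-1,[0,0,0],[0,0,0]]
    - [-1,[0,0,0],[0,0,0]]
    - [-1,[0,0,0],[0,0,0]]
    - [-1,[0,0,0],[0,0,0]]
    - [-1,[0,0,0.2],[0,0,0]]
    - [-1,[0,0,0.2],[0,0,0]]
    - [-1,[0,0,0.2],[0,0,0]]
    - [-1,[0,0,0],[0,0,0]]
  force: 60

```text
t: 12.45
position: [0.4934, 0.0876, 0.0343]
tool_rot: [0.001, 1.0, 0.0, 0.002]
wrist_force: [0.8, -0.4, -1.4]
opening: 0.663
finger_force: 65.0
```

play_rows:
  increments:
    - [-1,[0,0,0.9],[0,0,0]]
    - [-1,[0,0,0.9],[0,0,0]]
    - [-1,[0,0,0.9],[0,0,0]]
    - [-1,[0,0,0.9],[0,0,0]]
    - [-1,[0.1,-0.6,0],[0,0,0]]
    - [-1,[0.1,-0.8,0],[0,0,0]]
    - [-1,[0.1,-0.8,0],[0,0,0]]
    - [-1,[0.1,-0.8,0],[0,0,0]]
    - [-1,[0.1,-0.8,0],[0,0,0]]
    - [-1,[0.1,-0.8,0],[0,0,0]]

```text
t: 13.45
position: [0.5215, -0.1442, 0.2121]
tool_rot: [0.001, 1.0, 0.0, -0.0]
wrist_force: [1.1, -0.6, -2.7]
opening: 0.672
finger_force: 42.6
```

```bash
python3 - <<'E'
from h import *
robot.read_camera("wrist"); robot.read_camera("wrist")
s=robot.get_state(); im=robot.read_camera("wrist"); cv2.imwrite("pics/w5.png",im); np.save("w5.npy",s,allow_pickle=True)
print(s["t"],s["position"],s["tool_rot"],s["opening"],s["finger_force"])
E
```

```text
13.55 [ 0.52199444 -0.14719985  0.21220177] [ 2.75550419e-03  9.99995428e-01 -1.22686213e-03  2.15678074e-04] 0.6753265840880449 42.70398116670549
```

View pics/w5.png

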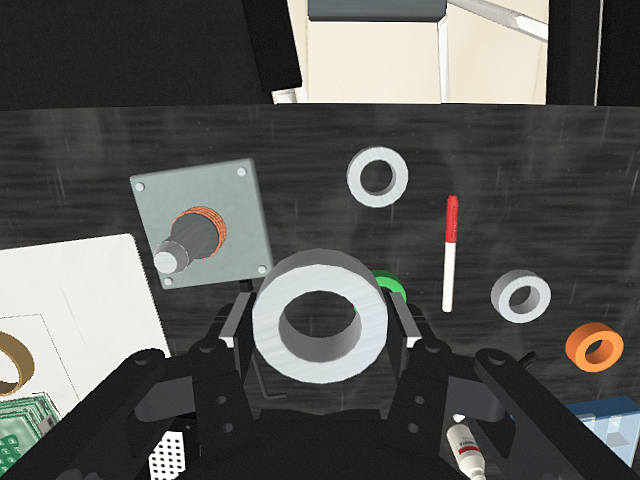

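The collar is held at about (320,320) px. The stand plate screws are at (140,187), (241,172), (262,269) and (168,283), and the core tip disc is at (165,262).

```bash
python3 - <<'E'
from h import *
s=np.load("w5.npy",allow_pickle=True).item(); c=cam("wrist",s); im=cv2.imread("pics/w5.png")
g=cv2.cvtColor(im,cv2.COLOR_BGR2GRAY)
sc=[]
for x,y in [(140,187),(241,172),(262,269),(168,283)]:
    w=g[y-7:y+8,x-7:x+8].astype(float); w=np.clip(w-np.percentile(w,85),0,None); yy,xx=np.mgrid[-7:8,-7:8]
    sc.append((x+(w*xx).sum()/w.sum(),y+(w*yy).sum()/w.sum()))
P=pix2plane(c,sc,.013)[:,:2]; print(np.round(sc,1).tolist(),P.round(4).tolist(),"centre",P.mean(0),"sides",np.linalg.norm(P-np.roll(P,1,0),axis=1))
# tip disc
m=(g>185).astype(np.uint8); m[:240]=0; m[285:]=0; m[:,:145]=0; m[:,190:]=0
n,l,st,ce=cv2.connectedComponentsWithStats(m); k=1+st[1:,4].argmax(); print("tip px",ce[k],st[k])
print("tip", pix2plane(c,[ce[k]],.106), "tip px", proj(c,[[*P.mean(0),.106]]))
# pedestal ring edge & held hole
h=(g<110).astype(np.uint8); h=h[275:380,265:375]
# held collar: bright top face
t=(g>170).astype(np.uint8); t[:, :240]=0; t[:,395:]=0; t[:255]=0; t[390:]=0
n,l,st,ce=cv2.connectedComponentsWithStats(t); k=1+st[1:,4].argmax(); print("top face stats",st[k])
cn=max(cv2.findContours((l==k).astype(np.uint8),0,1)[0],key=cv2.contourArea); W=cv2.convexHull(cn)[:,0]
for dz in (.01,.015,.02): 
    w=pix2plane(c,W,s["position"][2]+dz)[:,:2]; (cx,cy),r=cv2.minEnclosingCircle((w*1000).astype(np.float32)); print(dz,cx,cy,r)
E
```

```text
[[139.2, 187.4], [241.0, 172.3], [261.5, 270.0], [167.4, 281.5]] [[0.4994, -0.3309], [0.4853, -0.2254], [0.5911, -0.211], [0.6048, -0.317]] centre [ 0.54515392 -0.27109064] sides [0.10622734 0.10647917 0.10675436 0.10687648]
tip px [164.80150754 262.10552764] [153 252  24  22 398]
tip [[ 0.54342415 -0.27019706  0.106     ]] tip px [[164.02160265 264.12286529]]
top face stats [ 252  264  136  120 7961]
0.01 527.822265625 -147.07395935058594 31.03574562072754
0.015 524.5707397460938 -147.0508575439453 29.864953994750977
0.02 521.3192138671875 -147.02769470214844 28.694204330444336
```

play_rows:
  increments:
    - [-1,[0.06,-0.35,0],[0,0,0]]
    - [-1,[0.06,-0.35,0],[0,0,0]]
    - [-1,[0.06,-0.35,0],[0,0,0]]
    - [-1,[0.06,-0.35,0],[0,0,0]]
    - [-1,[0.06,-0.35,0],[0,0,0]]
    - [-1,[0.06,-0.35,0],[0,0,0]]
    - [-1,[0.06,-0.35,-0.3],[0,0,0]]
    - [-1,[0,0,-0.3],[0,0,0]]
    - [-1,[0,0,-0.3],[0,0,0]]
    - [-1,[0,0,0],[0,0,0]]
  force: 70

```text
t: 14.6
position: [0.5404, -0.2637, 0.1634]
tool_rot: [0.001, 1.0, 0.002, -0.003]
wrist_force: [0.3, 1.0, -4.1]
opening: 0.661
finger_force: 79.5
```

```bash
cat > held.py <<'E'
from h import *
for _ in range(3): robot.read_camera("wrist")
s=robot.get_state(); im=robot.read_camera("wrist"); cv2.imwrite("pics/held_%d.png"%(s["t"]*100),im); c=cam("wrist",s)
g=cv2.cvtColor(im,cv2.COLOR_BGR2GRAY)
t=(g>170).astype(np.uint8); t[:, :240]=0; t[:,395:]=0; t[:255]=0; t[395:]=0
n,l,st,ce=cv2.connectedComponentsWithStats(t); k=1+st[1:,4].argmax()
cn=max(cv2.findContours((l==k).astype(np.uint8),0,1)[0],key=cv2.contourArea); W=cv2.convexHull(cn)[:,0]
w=pix2plane(c,W,s["position"][2]+.0145)[:,:2]; (cx,cy),r=cv2.minEnclosingCircle((w*1000).astype(np.float32))
print(s["t"],s["position"].round(4),s["tool_rot"].round(4),"open",round(s["opening"],3),"ff",s["finger_force"],"F",s["wrist_force"].round(1),"collar",cx,cy,r)
E
python3 held.py
```

```text
14.75 [ 0.5429 -0.2646  0.1673] [ 2.e-04  1.e+00  1.e-04 -1.e-04] open 0.662 ff 79.48420873784926 F [ 0.8 -0.3 -1.5] collar 545.529541015625 -264.3777770996094 29.9571475982666
```

play_rows:
  increments:
    - [-1,[-0.02,-0.126,0],[0,0,0]]
    - [-1,[0,0,-0.2],[0,0,0]]
    - [-1,[0,0,-0.2],[0,0,0]]
    - [-1,[0,0,-0.2],[0,0,0]]
    - [-1,[0,0,-0.2],[0,0,0]]
    - [-1,[0,0,-0.2],[0,0,0]]
    - [-1,[0,0,-0.2],[0,0,0]]
    - [-1,[0,0,-0.1],[0,0,0]]
    - [-1,[0,0,0],[0,0,0]]
    - [-1,[0,0,0],[0,0,0]]

```text
t: 15.8
position: [0.542, -0.2715, 0.1024]
tool_rot: [0.001, 1.0, -0.0, 0.0]
wrist_force: [-1.6, -0.4, -2.3]
opening: 0.663
finger_force: 79.5
```

play_rows:
  increments:
    - [-1,[0,0,-0.15],[0,0,0]]
    - [-1,[0,0,-0.15],[0,0,0]]
    - [-1,[0,0,-0.15],[0,0,0]]
    - [-1,[0,0,-0.15],[0,0,0]]
    - [-1,[0,0,-0.15],[0,0,0]]
    - [-1,[0,0,-0.15],[0,0,0]]
    - [-1,[0,0,-0.1],[0,0,0]]
    - [-1,[0,0,-0.1],[0,0,0]]
    - [-1,[0,0,0],[0,0,0]]
    - [-1,[0,0,0],[0,0,0]]

```text
t: 16.8
position: [0.5419, -0.2715, 0.0473]
tool_rot: [0.001, 1.0, -0.0, 0.0]
wrist_force: [0.2, 0.6, -1.2]
opening: 0.664
finger_force: 79.5
```

play_rows:
  increments:
    - [-1,[0,0,-0.05],[0,0,0]]
    - [-1,[0,0,0],[0,0,0]]
    - [1,[0,0,0],[0,0,0]]
    - [1,[0,0,0],[0,0,0]]
    - [1,[0,0,0],[0,0,0]]
    - [1,[0,0,0],[0,0,0]]
    - [1,[0,0,0],[0,0,0]]
    - [1,[0,0,0.5],[0,0,0]]
    - [1,[0,0,0.9],[0,0,0]]
    - [1,[0,0,0.9],[0,0,0]]

```text
t: 17.8
position: [0.5408, -0.2709, 0.1598]
tool_rot: [0.001, 1.0, 0.001, -0.001]
wrist_force: [1.5, -0.8, 0.3]
opening: 1.001
finger_force: 0.0
```

play_rows:
  increments:
    - [1,[0.05,0.3,0.5],[0,0,0]]
    - [1,[0.05,0.4,0],[0,0,0]]
    - [1,[0.05,0.4,0],[0,0,0]]
    - [1,[0,0.4,0],[0,0,0]]
    - [1,[0,0.4,0],[0,0,0]]
    - [1,[0,0.4,0],[0,0,0]]
    - [1,[0,0.4,0],[0,0,0]]
    - [1,[0,0.4,0],[0,0,0]]
    - [1,[0,0,0],[0,0,0]]
    - [1,[0,0,0],[0,0,0]]

```text
t: 18.8
position: [0.5493, -0.1164, 0.1849]
tool_rot: [-0.0, 1.0, -0.0, 0.0]
wrist_force: [0.2, -0.5, 0.2]
opening: 1.0
finger_force: 0.0
```

```bash
python3 - <<'E'
from rings import *
s,o=rings(save="pics/w6.png"); print(s["t"],s["position"],s["tool_rot"]); print(*o,sep="\n")
E
```

```text
18.85 [ 0.54937609 -0.11688436  0.18489018] [ 3.43107645e-04  9.99999892e-01 -2.90546114e-04  1.21712453e-04]
([0.6268, 0.0815], [507.0, 286.0], np.float64(0.68))
([0.4905, -0.0902], [349.0, 149.0], np.float64(0.42))
```

View pics/w6.png

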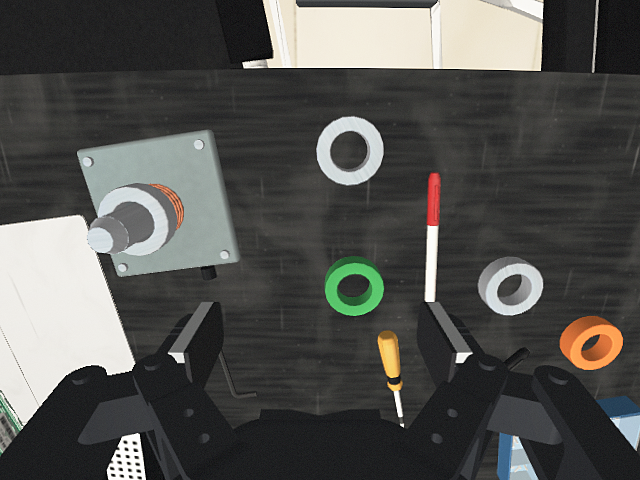

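Collar 1 is seated on the core (142,217 px) and C is undisturbed at (349,149). Next is C.

play_rows:
  increments:
    - [1,[-0.3,0.135,-0.3],[0,0,0]]
    - [1,[-0.3,0.135,-0.3],[0,0,0]]
    - [1,[-0.3,0.135,-0.3],[0,0,0]]
    - [1,[-0.3,0.135,-0.3],[0,0,0]]
    - [1,[0,0,-0.5],[0,0,0]]
    - [1,[0,0,-0.5],[0,0,0]]
    - [1,[0,0,-0.1],[0,0,0]]
    - [1,[0,0,0],[0,0,0]]
    - [1,[0,0,0],[0,0,0]]
    - [1,[0,0,0],[0,0,0]]

```text
t: 19.9
position: [0.4907, -0.09, 0.0713]
tool_rot: [0.001, 1.0, -0.0, 0.001]
wrist_force: [-0.7, 0.3, 0.7]
opening: 1.001
finger_force: 0.0
```

```bash
python3 - <<'E'
from rings import *
s,o=rings(); print(s["t"],s["position"],s["tool_rot"]); print(*o,sep="\n")
E
```

```text
19.95 [ 0.49063995 -0.08990237  0.07124858] [ 5.98996301e-04  9.99998902e-01 -3.28354272e-04  1.31520740e-03]
([0.4904, -0.0903], [318.0, 255.0], np.float64(0.96))
```

Aligned. Down 67 mm, grip, then lift.

play_rows:
  increments:
    - [1,[-0.01,-0.01,-0.3],[0,0,0]]
    - [1,[0,0,-0.3],[0,0,0]]
    - [1,[0,0,-0.3],[0,0,0]]
    - [1,[0,0,-0.3],[0,0,0]]
    - [1,[0,0,-0.14],[0,0,0]]
    - [1,[0,0,0],[0,0,0]]
    - [1,[0,0,0],[0,0,0]]
    - [-1,[0,0,0],[0,0,0]]
    - [-1,[0,0,0],[0,0,0]]
    - [-1,[0,0,0],[0,0,0]]
  force: 70

```text
t: 21.0
position: [0.4898, -0.0903, 0.0045]
tool_rot: [0.001, 1.0, -0.0, 0.001]
wrist_force: [-2.2, 0.7, 8.5]
opening: 0.664
finger_force: 73.8
```

play_rows:
  increments:
    - [-1,[0,0,0],[0,0,0]]
    - [-1,[0,0,0],[0,0,0]]
    - [-1,[0,0,0],[0,0,0]]
    - [-1,[0,0,0.2],[0,0,0]]
    - [-1,[0,0,0.6],[0,0,0]]
    - [-1,[0,0,0.8],[0,0,0]]
    - [-1,[0,0,0.8],[0,0,0]]
    - [-1,[0,0,0.8],[0,0,0]]
    - [-1,[0,0,0.2],[0,0,0]]
    - [-1,[0,0,0],[0,0,0]]

```text
t: 22.0
position: [0.4904, -0.0903, 0.1753]
tool_rot: [0.001, 1.0, -0.001, 0.003]
wrist_force: [0.4, 0.4, -2.0]
opening: 0.663
finger_force: 75.5
```

```bash
python3 held.py
```

```text
22.15 [ 0.487  -0.0895  0.1704] [ 5.0e-04  1.0e+00  5.0e-04 -2.1e-03] open 0.66 ff 75.50772584974766 F [ 0.   0.4 -2.6] collar 487.9373779296875 -89.41371154785156 29.63889503479004
```

play_rows:
  increments:
    - [-1,[0.13,-0.45,0],[0,0,0]]
    - [-1,[0.13,-0.45,0],[0,0,0]]
    - [-1,[0.13,-0.45,0],[0,0,0]]
    - [-1,[0.13,-0.45,0],[0,0,0]]
    - [-1,[0.13,-0.45,0],[0,0,0]]
    - [-1,[0.13,-0.45,0],[0,0,0]]
    - [-1,[0.13,-0.45,0],[0,0,0]]
    - [-1,[0.13,-0.45,0],[0,0,0]]
    - [-1,[0,0,0],[0,0,0]]
    - [-1,[0,0,0],[0,0,0]]

```text
t: 23.2
position: [0.5395, -0.2696, 0.1702]
tool_rot: [0.001, 1.0, 0.001, -0.002]
wrist_force: [-0.1, -0.2, -1.9]
opening: 0.66
finger_force: 75.6
```

```bash
python3 held.py
```

```text
23.35 [ 0.54   -0.2688  0.1715] [ 3.0e-04  1.0e+00  7.0e-04 -1.1e-03] open 0.663 ff 75.55036906152964 F [-0.4 -0.3 -1.8] collar 540.8970947265625 -268.7611083984375 29.670297622680664
```

play_rows:
  increments:
    - [-1,[0.07,-0.045,0],[0,0,0]]
    - [-1,[0,0,-0.2],[0,0,0]]
    - [-1,[0,0,-0.2],[0,0,0]]
    - [-1,[0,0,-0.2],[0,0,0]]
    - [-1,[0,0,-0.2],[0,0,0]]
    - [-1,[0,0,-0.2],[0,0,0]]
    - [-1,[0,0,-0.2],[0,0,0]]
    - [-1,[0,0,-0.1],[0,0,0]]
    - [-1,[0,0,0],[0,0,0]]
    - [-1,[0,0,0],[0,0,0]]

```text
t: 24.4
position: [0.5445, -0.2723, 0.1079]
tool_rot: [0.001, 1.0, -0.0, 0.0]
wrist_force: [0.1, -0.3, -1.3]
opening: 0.656
finger_force: 75.5
```

play_rows:
  increments:
    - [-1,[0,0,-0.12],[0,0,0]]
    - [-1,[0,0,-0.12],[0,0,0]]
    - [-1,[0,0,-0.12],[0,0,0]]
    - [-1,[0,0,-0.12],[0,0,0]]
    - [-1,[0,0,-0.12],[0,0,0]]
    - [-1,[0,0,-0.08],[0,0,0]]
    - [-1,[0,0,0],[0,0,0]]
    - [-1,[0,0,0],[0,0,0]]
    - [-1,[0,0,0],[0,0,0]]
    - [-1,[0,0,0],[0,0,0]]

```text
t: 25.4
position: [0.5446, -0.2724, 0.0742]
tool_rot: [0.001, 1.0, -0.0, 0.0]
wrist_force: [0.8, 0.0, -2.3]
opening: 0.662
finger_force: 75.6
```

play_rows:
  increments:
    - [-1,[0,0,-0.09],[0,0,0]]
    - [-1,[0,0,-0.09],[0,0,0]]
    - [-1,[0,0,0],[0,0,0]]
    - [1,[0,0,0],[0,0,0]]
    - [1,[0,0,0],[0,0,0]]
    - [1,[0,0,0],[0,0,0]]
    - [1,[0,0,0],[0,0,0]]
    - [1,[0,0,0],[0,0,0]]
    - [1,[0,0,0.6],[0,0,0]]
    - [1,[0,0,0.9],[0,0,0]]

```text
t: 26.4
position: [0.5415, -0.2706, 0.1367]
tool_rot: [0.001, 1.0, 0.002, -0.004]
wrist_force: [0.7, -0.5, 0.7]
opening: 1.004
finger_force: 0.0
```

play_rows:
  increments:
    - [1,[0,0,0.9],[0,0,0]]
    - [1,[0.2,0.7,0.4],[0,0,0]]
    - [1,[0.2,0.8,0],[0,0,0]]
    - [1,[0.2,0.8,0],[0,0,0]]
    - [1,[0.2,0.8,0],[0,0,0]]
    - [1,[0.2,0.8,0],[0,0,0]]
    - [1,[0.2,0.8,0],[0,0,0]]
    - [1,[0.2,0.8,0],[0,0,0]]
    - [1,[0.2,0.8,0],[0,0,0]]
    - [1,[0,0,0],[0,0,0]]

```text
t: 27.4
position: [0.625, 0.0476, 0.2049]
tool_rot: [-0.002, 1.0, 0.001, 0.0]
wrist_force: [-0.6, -0.3, 0.2]
opening: 1.005
finger_force: 0.0
```

```bash
python3 - <<'E'
from rings import *
s,o=rings(save="pics/w7.png"); print(s["t"],s["position"],s["tool_rot"]); print(*o,sep="\n")
cv2.imwrite("pics/s7.png",cv2.resize(robot.read_camera("scene")[230:410,220:420],(600,540),interpolation=2))
E
```

```text
27.45 [0.62455851 0.04524619 0.20471425] [-1.45057039e-03  9.99998944e-01  8.30909770e-05  2.18001627e-05]
([0.6263, 0.081], [357.0, 211.0], np.float64(0.18))
```

View pics/s7.png

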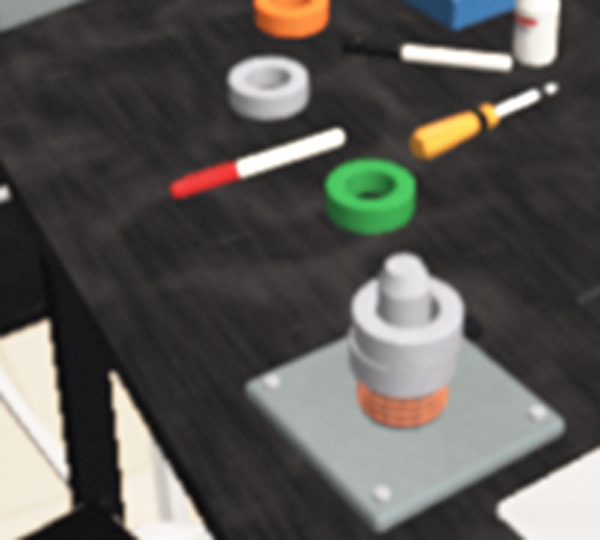

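Two collars lie flat on the core. Next is B at (0.626, 0.081).

play_rows:
  increments:
    - [1,[0.01,0.18,-0.2],[0,0,0]]
    - [1,[0.01,0.18,-0.2],[0,0,0]]
    - [1,[0,0.18,-0.4],[0,0,0]]
    - [1,[0,0.18,-0.4],[0,0,0]]
    - [1,[0,0,-0.5],[0,0,0]]
    - [1,[0,0,-0.5],[0,0,0]]
    - [1,[0,0,-0.4],[0,0,0]]
    - [1,[0,0,0],[0,0,0]]
    - [1,[0,0,0],[0,0,0]]
    - [1,[0,0,0],[0,0,0]]

```text
t: 28.55
position: [0.6263, 0.0787, 0.076]
tool_rot: [0.001, 1.0, 0.0, 0.001]
wrist_force: [0.3, 0.9, -0.6]
opening: 1.003
finger_force: 0.0
```

```bash
python3 - <<'E'
from rings import *
s,o=rings(); print(s["t"],s["position"],s["tool_rot"]); print(*o,sep="\n")
E
```

```text
28.6 [0.62652407 0.07877248 0.07634962] [7.04253716e-04 9.99998868e-01 1.26902784e-04 1.32384600e-03]
```

The ring wasn't found: either the detection failed or the collar was knocked. I'll look.

```bash
python3 - <<'E'
from h import *
cv2.imwrite("pics/w8.png",robot.read_camera("wrist"))
E
```

```text
(no output)
```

View pics/w8.png

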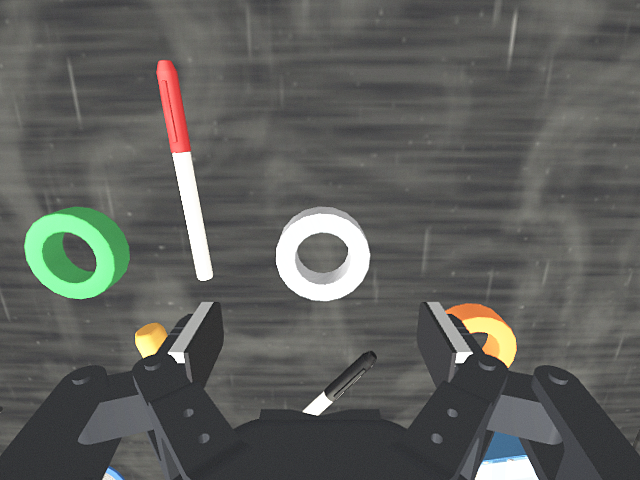

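The ring is in place at (323,254) px. The desk was simply too bright for the threshold. It matches B at (0.6263, 0.081), so I'll go down and grip.

play_rows:
  increments:
    - [1,[-0.01,0.045,-0.3],[0,0,0]]
    - [1,[0,0,-0.3],[0,0,0]]
    - [1,[0,0,-0.3],[0,0,0]]
    - [1,[0,0,-0.3],[0,0,0]]
    - [1,[0,0,-0.24],[0,0,0]]
    - [1,[0,0,0],[0,0,0]]
    - [1,[0,0,0],[0,0,0]]
    - [-1,[0,0,0],[0,0,0]]
    - [-1,[0,0,0],[0,0,0]]
    - [-1,[0,0,0],[0,0,0]]

```text
t: 29.7
position: [0.6261, 0.081, 0.0048]
tool_rot: [0.001, 1.0, -0.0, 0.001]
wrist_force: [-2.1, -0.1, 4.8]
opening: 0.668
finger_force: 73.2
```

play_rows:
  increments:
    - [-1,[0,0,0],[0,0,0]]
    - [-1,[0,0,0],[0,0,0]]
    - [-1,[0,0,0],[0,0,0]]
    - [-1,[0,0,0.2],[0,0,0]]
    - [-1,[0,0,0.6],[0,0,0]]
    - [-1,[0,0,0.8],[0,0,0]]
    - [-1,[0,0,0.8],[0,0,0]]
    - [-1,[0,0,0.8],[0,0,0]]
    - [-1,[0,0,0.5],[0,0,0]]
    - [-1,[0,0,0],[0,0,0]]

```text
t: 30.7
position: [0.6281, 0.0814, 0.194]
tool_rot: [0.0, 1.0, 0.0, 0.005]
wrist_force: [0.0, -0.2, -1.7]
opening: 0.666
finger_force: 75.5
```

```bash
python3 held.py
```

```text
30.85 [0.6235 0.0809 0.186 ] [ 5.0e-04  1.0e+00 -1.0e-04 -1.3e-03] open 0.668 ff 75.42489353567362 F [ 0.   0.1 -2.7] collar 625.7776489257812 79.59602355957031 31.711931228637695
```

play_rows:
  increments:
    - [-1,[-0.1,-0.4,0],[0,0,0]]
    - [-1,[-0.2,-0.8,0],[0,0,0]]
    - [-1,[-0.2,-0.8,0],[0,0,0]]
    - [-1,[-0.2,-0.8,0],[0,0,0]]
    - [-1,[-0.2,-0.8,0],[0,0,0]]
    - [-1,[-0.2,-0.8,0],[0,0,0]]
    - [-1,[-0.2,-0.8,0],[0,0,0]]
    - [-1,[-0.2,-0.8,0],[0,0,0]]
    - [-1,[-0.1,-0.6,0],[0,0,0]]
    - [-1,[-0.05,-0.2,0],[0,0,0]]

```text
t: 31.9
position: [0.54, -0.2612, 0.1848]
tool_rot: [0.002, 1.0, 0.001, -0.002]
wrist_force: [0.5, 0.3, -2.7]
opening: 0.671
finger_force: 75.5
```

```bash
python3 held.py; python3 held.py
```

```text
32.05 [ 0.5413 -0.2584  0.1857] [ 0.0012  1.      0.0012 -0.0015] open 0.665 ff 75.49816433340311 F [-0.1  0.8 -2.6] collar 541.64697265625 -258.2021179199219 29.514781951904297
32.25 [ 0.5425 -0.2574  0.1873] [-3.e-04  1.e+00  4.e-04 -3.e-04] open 0.673 ff 75.50355982035398 F [-0.2  0.3 -1.2] collar 542.9994506835938 -257.2713623046875 29.51324462890625
```

play_rows:
  increments:
    - [-1,[0.035,-0.14,0],[0,0,0]]
    - [-1,[0,-0.135,0],[0,0,0]]
    - [-1,[0,0,-0.25],[0,0,0]]
    - [-1,[0,0,-0.25],[0,0,0]]
    - [-1,[0,0,-0.25],[0,0,0]]
    - [-1,[0,0,-0.25],[0,0,0]]
    - [-1,[0,0,-0.25],[0,0,0]]
    - [-1,[0,0,0],[0,0,0]]
    - [-1,[0,0,0],[0,0,0]]
    - [-1,[0,0,0],[0,0,0]]

```text
t: 33.3
position: [0.5446, -0.273, 0.1259]
tool_rot: [0.001, 1.0, -0.0, 0.001]
wrist_force: [0.2, 0.2, -2.7]
opening: 0.666
finger_force: 75.5
```

```bash
python3 held.py
```

```text
33.45 [ 0.5447 -0.273   0.1263] [ 5.e-04  1.e+00 -4.e-04  8.e-04] open 0.67 ff 75.49439862370491 F [-1.  -0.7 -3. ] collar 544.9891967773438 -272.83660888671875 29.514070510864258
```

play_rows:
  increments:
    - [-1,[0,0.025,-0.12],[0,0,0]]
    - [-1,[0,0,-0.12],[0,0,0]]
    - [-1,[0,0,-0.12],[0,0,0]]
    - [-1,[0,0,-0.12],[0,0,0]]
    - [-1,[0,0,-0.12],[0,0,0]]
    - [-1,[0,0,-0.12],[0,0,0]]
    - [-1,[0,0,-0.04],[0,0,0]]
    - [-1,[0,0,0],[0,0,0]]
    - [-1,[0,0,0],[0,0,0]]
    - [-1,[0,0,0],[0,0,0]]

```text
t: 34.5
position: [0.5444, -0.2716, 0.0877]
tool_rot: [0.001, 1.0, -0.0, 0.0]
wrist_force: [0.2, 0.2, -1.6]
opening: 0.671
finger_force: 75.5
```

play_rows:
  increments:
    - [-1,[0,0,-0.045],[0,0,0]]
    - [-1,[0,0,0],[0,0,0]]
    - [-1,[0,0,0],[0,0,0]]
    - [1,[0,0,0],[0,0,0]]
    - [1,[0,0,0],[0,0,0]]
    - [1,[0,0,0],[0,0,0]]
    - [1,[0,0,0],[0,0,0]]
    - [1,[0,0,0],[0,0,0]]
    - [1,[0,0,0.6],[0,0,0]]
    - [1,[0,0,0.9],[0,0,0]]

```text
t: 35.5
position: [0.5413, -0.2699, 0.1568]
tool_rot: [0.001, 1.0, 0.002, -0.004]
wrist_force: [0.4, -1.1, 0.1]
opening: 1.001
finger_force: 0.0
```

play_rows:
  increments:
    - [1,[0,0,0.9],[0,0,0]]
    - [1,[0,0.7,0.2],[0,0,0]]
    - [1,[0,0.8,0],[0,0,0]]
    - [1,[0,0.8,0],[0,0,0]]
    - [1,[0,0.8,0],[0,0,0.8]]
    - [1,[0,0.8,0],[0,0,0.8]]
    - [1,[0,0.8,0],[0,0,0.8]]
    - [1,[0,0.8,0],[0,0,0.8]]
    - [1,[0,0.8,0],[0,0,0.8]]
    - [1,[0,0.8,0],[0,0,0.8]]

```text
t: 36.5
position: [0.5438, 0.0852, 0.2153]
tool_rot: [-0.209, 0.978, -0.0, 0.0]
wrist_force: [0.3, -0.6, -0.3]
opening: 1.0
finger_force: 0.0
```

```bash
python3 - <<'E'
from h import *
s=robot.get_state(); print(s["t"],s["position"],s["tool_rot"])
cv2.imwrite("pics/s9.png",cv2.resize(robot.read_camera("scene")[230:410,220:420],(600,540),interpolation=2))
E
```

```text
36.5 [0.54383319 0.0851523  0.21527495] [-2.08794374e-01  9.77959522e-01 -6.01549065e-05  2.81468654e-04]
```

View pics/s9.png

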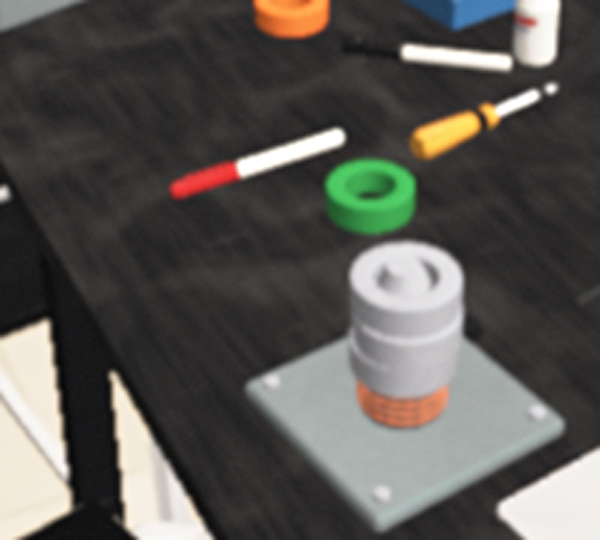

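All three collars lie flat on the core. Back to the selector.

play_rows:
  increments:
    - [1,[-0.06,0.55,0],[0,0,1]]
    - [1,[-0.06,0.65,0],[0,0,1]]
    - [1,[-0.06,0.65,0],[0,0,1]]
    - [1,[-0.06,0.65,0],[0,0,1]]
    - [1,[-0.06,0.65,0],[0,0,1]]
    - [1,[-0.06,0.65,0],[0,0,1]]
    - [1,[-0.06,0.65,0],[0,0,1]]
    - [1,[-0.06,0.55,0],[0,0,1]]
    - [1,[-0.06,0.2,0],[0,0,1]]
    - [1,[-0.06,0,0],[0,0,1]]

```text
t: 37.55
position: [0.5137, 0.3453, 0.2149]
tool_rot: [-0.604, 0.797, 0.0, 0.0]
wrist_force: [0.4, -0.7, -0.5]
opening: 1.001
finger_force: 0.0
```

play_rows:
  increments:
    - [1,[0,0,-0.3],[0,0,0.5]]
    - [1,[0,0,-0.3],[0,0,0]]
    - [1,[0,0,-0.3],[0,0,0]]
    - [1,[0,0,-0.3],[0,0,0]]
    - [1,[0,0,-0.1],[0,0,0]]
    - [1,[0,0,0],[0,0,0]]
    - [1,[0,0,0],[0,0,0]]
    - [1,[0,0,0],[0,0,0]]
    - [1,[0,0,0],[0,0,0]]
    - [1,[0,0,0],[0,0,0]]

```text
t: 38.55
position: [0.5144, 0.3438, 0.1508]
tool_rot: [-0.619, 0.786, -0.0, 0.001]
wrist_force: [0.3, -0.4, 0.3]
opening: 0.999
finger_force: 0.0
```

play_rows:
  increments:
    - [1,[0,0,-0.3],[0,0,0]]
    - [1,[0,0,-0.3],[0,0,0]]
    - [1,[0,0,-0.3],[0,0,0]]
    - [1,[0,0,-0.3],[0,0,0]]
    - [1,[0,0,0],[0,0,0]]
    - [1,[0,0,0],[0,0,0]]
    - [-1,[0,0,0],[0,0,0]]
    - [-1,[0,0,0],[0,0,0]]
    - [-1,[0,0,0],[0,0,0]]
    - [-1,[0,0,0],[0,0,0]]
  force: 60

```text
t: 39.55
position: [0.5144, 0.3438, 0.0907]
tool_rot: [-0.619, 0.786, -0.0, 0.001]
wrist_force: [-0.0, 0.1, -0.2]
opening: 0.329
finger_force: 0.0
```

play_rows:
  increments:
    - [-1,[0,0,0],[0,0,0]]
    - [-1,[0,0,0],[0,0,0]]
    - [-1,[0,0,0],[0,0,0]]
    - [-1,[0,0,-0.06],[0,0,0]]
    - [-1,[0,0,-0.06],[0,0,0]]
    - [-1,[0,0,-0.06],[0,0,0]]
    - [-1,[0,0,-0.05],[0,0,0]]
    - [-1,[0,0,0],[0,0,0]]
    - [-1,[0,0,0],[0,0,0]]
    - [-1,[0,0,0],[0,0,0]]

```text
t: 40.55
position: [0.5148, 0.3437, 0.0807]
tool_rot: [-0.619, 0.786, -0.0, 0.001]
wrist_force: [-3.2, -3.9, 13.0]
opening: 0.17
finger_force: 64.6
```

play_rows:
  increments:
    - [-1,[0,0,0],[0,0,-0.8]]
    - [-1,[0,0,0],[0,0,-0.8]]
    - [-1,[0,0,0],[0,0,-0.8]]
    - [-1,[0,0,0],[0,0,-0.8]]
    - [-1,[0,0,0],[0,0,-0.8]]
    - [-1,[0,0,0],[0,0,-0.8]]
    - [-1,[0,0,0],[0,0,-0.8]]
    - [-1,[0,0,0],[0,0,-0.8]]
    - [-1,[0,0,0],[0,0,-0.8]]
    - [-1,[0,0,0],[0,0,-0.8]]

```text
t: 41.55
position: [0.5137, 0.3445, 0.0807]
tool_rot: [-0.311, 0.95, 0.001, 0.0]
wrist_force: [-4.5, -1.5, 13.6]
opening: 0.172
finger_force: 64.8
```

play_rows:
  increments:
    - [-1,[0,0,0],[0,0,-0.8]]
    - [-1,[0,0,0],[0,0,-0.8]]
    - [-1,[0,0,0],[0,0,-0.8]]
    - [-1,[0,0,0],[0,0,-0.8]]
    - [-1,[0,0,0],[0,0,-0.8]]
    - [-1,[0,0,0],[0,0,-0.8]]
    - [-1,[0,0,0],[0,0,-0.8]]
    - [-1,[0,0,0],[0,0,-0.8]]
    - [-1,[0,0,0],[0,0,-0.8]]
    - [-1,[0,0,0],[0,0,-0.8]]

```text
t: 42.55
position: [0.5134, 0.3458, 0.0807]
tool_rot: [0.033, 0.999, 0.002, -0.0]
wrist_force: [-5.7, 3.8, 12.7]
opening: 0.174
finger_force: 64.7
```

play_rows:
  increments:
    - [-1,[0,0,0],[0,0,-0.9]]
    - [-1,[0,0,0],[0,0,-0.9]]
    - [-1,[0,0,0],[0,0,-0.9]]
    - [-1,[0,0,0],[0,0,-0.9]]
    - [-1,[0,0,0],[0,0,-0.9]]
    - [-1,[0,0,0],[0,0,-0.9]]
    - [-1,[0,0,0],[0,0,-0.9]]
    - [-1,[0,0,0],[0,0,-0.9]]
    - [-1,[0,0,0],[0,0,-0.8]]
    - [-1,[0,0,0],[0,0,0]]

```text
t: 43.55
position: [0.5141, 0.3469, 0.0808]
tool_rot: [0.372, 0.928, 0.003, -0.001]
wrist_force: [-4.9, 6.1, 10.6]
opening: 0.174
finger_force: 64.3
```

play_rows:
  increments:
    - [-1,[0,0,0.06],[0,0,0]]
    - [-1,[0,0,0.06],[0,0,0]]
    - [-1,[0,0,0.06],[0,0,0]]
    - [-1,[0,0,0.06],[0,0,0]]
    - [-1,[0,0,0],[0,0,0]]
    - [1,[0,0,0],[0,0,0]]
    - [1,[0,0,0],[0,0,0]]
    - [1,[0,0,0],[0,0,0]]
    - [1,[0,0,0],[0,0,0]]
    - [1,[0,0,0],[0,0,0]]

```text
t: 44.55
position: [0.514, 0.3433, 0.0903]
tool_rot: [0.371, 0.929, -0.0, -0.0]
wrist_force: [-0.4, 0.4, -0.4]
opening: 0.996
finger_force: 0.0
```

play_rows:
  increments:
    - [1,[0,0,0.3],[0,0,0]]
    - [1,[0,0,0.4],[0,0,0]]
    - [1,[0,0,0.4],[0,0,0]]
    - [1,[0,0,0.4],[0,0,0]]
    - [1,[0,0,0.4],[0,0,0]]
    - [1,[0,0,0.1],[0,0,0]]
    - [1,[0,0,0],[0,0,0]]
    - [1,[0,0,0],[0,0,0]]
    - [1,[0,0,0],[0,0,0]]
    - [1,[0,0,0],[0,0,0]]

```text
t: 45.55
position: [0.5134, 0.3431, 0.1891]
tool_rot: [0.371, 0.929, -0.001, -0.001]
wrist_force: [0.1, 0.4, 0.0]
opening: 0.999
finger_force: 0.0
```

```bash
python3 - <<'E'
from h import *
im=robot.read_camera("wrist"); s=robot.get_state(); print(s["t"],s["position"],s["tool_rot"])
cv2.imwrite("pics/w10.png",im)
E
```

```text
45.6 [0.51346674 0.3432072  0.1892796 ] [ 3.71039544e-01  9.28616469e-01 -8.43114091e-04 -6.32397595e-04]
```

View pics/w10.png

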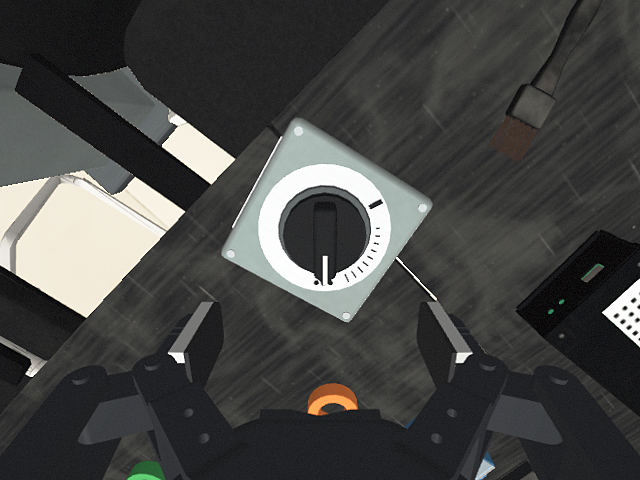

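The pointer (325,284) covers the middle dot, so the selector is at full and sprung out. Now back to off.

play_rows:
  increments:
    - [1,[0.01,0.03,-0.4],[0,0,0]]
    - [1,[0,0,-0.4],[0,0,0]]
    - [1,[0,0,-0.4],[0,0,0]]
    - [1,[0,0,-0.4],[0,0,0]]
    - [1,[0,0,-0.37],[0,0,0]]
    - [1,[0,0,0],[0,0,0]]
    - [1,[0,0,0],[0,0,0]]
    - [1,[0,0,0],[0,0,0]]
    - [-1,[0,0,0],[0,0,0]]
    - [-1,[0,0,0],[0,0,0]]

```text
t: 46.6
position: [0.5153, 0.3455, 0.0933]
tool_rot: [0.371, 0.929, 0.001, 0.001]
wrist_force: [1.3, -0.5, 0.7]
opening: 0.691
finger_force: 0.0
```

play_rows:
  increments:
    - [-1,[0,0,0],[0,0,0]]
    - [-1,[0,0,0],[0,0,0]]
    - [-1,[0,0,0],[0,0,0]]
    - [-1,[0,0,0],[0,0,0]]
    - [-1,[0,0,-0.06],[0,0,0]]
    - [-1,[0,0,-0.06],[0,0,0]]
    - [-1,[0,0,-0.06],[0,0,0]]
    - [-1,[0,0,-0.05],[0,0,0]]
    - [-1,[0,0,0],[0,0,0]]
    - [-1,[0,0,0],[0,0,0]]

```text
t: 47.6
position: [0.5152, 0.3456, 0.0825]
tool_rot: [0.371, 0.929, 0.001, 0.0]
wrist_force: [-3.0, -0.1, 10.7]
opening: 0.17
finger_force: 64.2
```

play_rows:
  increments:
    - [-1,[0,0,-0.03],[0,0,0]]
    - [-1,[0,0,0],[0,0,0]]
    - [-1,[0,0,0],[0,0,0.9]]
    - [-1,[0,0,0],[0,0,0.9]]
    - [-1,[0,0,0],[0,0,0.9]]
    - [-1,[0,0,0],[0,0,0.9]]
    - [-1,[0,0,0],[0,0,0.9]]
    - [-1,[0,0,0],[0,0,0.9]]
    - [-1,[0,0,0],[0,0,0.9]]
    - [-1,[0,0,0],[0,0,0.9]]

```text
t: 48.6
position: [0.5153, 0.3455, 0.0824]
tool_rot: [0.064, 0.998, 0.0, 0.001]
wrist_force: [-4.9, -2.6, 19.4]
opening: 0.168
finger_force: 65.2
```

play_rows:
  increments:
    - [-1,[0,0,0],[0,0,0.8]]
    - [-1,[0,0,0],[0,0,0.8]]
    - [-1,[0,0,0],[0,0,0.8]]
    - [-1,[0,0,0],[0,0,0.8]]
    - [-1,[0,0,0],[0,0,0.8]]
    - [-1,[0,0,0],[0,0,0.8]]
    - [-1,[0,0,0],[0,0,0.8]]
    - [-1,[0,0,0],[0,0,0.8]]
    - [-1,[0,0,0],[0,0,0.8]]
    - [-1,[0,0,0],[0,0,0.8]]

```text
t: 49.6
position: [0.5155, 0.3454, 0.0824]
tool_rot: [-0.281, 0.96, 0.0, 0.001]
wrist_force: [-4.9, -2.3, 17.8]
opening: 0.171
finger_force: 65.1
```

play_rows:
  increments:
    - [-1,[0,0,0],[0,0,0.98]]
    - [-1,[0,0,0],[0,0,0.98]]
    - [-1,[0,0,0],[0,0,0.98]]
    - [-1,[0,0,0],[0,0,0.98]]
    - [-1,[0,0,0],[0,0,0.98]]
    - [-1,[0,0,0],[0,0,0.98]]
    - [-1,[0,0,0],[0,0,0.98]]
    - [-1,[0,0,0],[0,0,0.98]]
    - [-1,[0,0,0],[0,0,0.98]]
    - [-1,[0,0,0],[0,0,0]]

```text
t: 50.6
position: [0.5157, 0.3454, 0.0824]
tool_rot: [-0.62, 0.784, -0.0, 0.001]
wrist_force: [-5.8, -3.5, 18.1]
opening: 0.173
finger_force: 65.1
```

play_rows:
  increments:
    - [-1,[0,0,0.06],[0,0,0]]
    - [-1,[0,0,0.06],[0,0,0]]
    - [-1,[0,0,0.06],[0,0,0]]
    - [-1,[0,0,0.06],[0,0,0]]
    - [-1,[0,0,0],[0,0,0]]
    - [1,[0,0,0],[0,0,0]]
    - [1,[0,0,0],[0,0,0]]
    - [1,[0,0,0],[0,0,0]]
    - [1,[0,0,0],[0,0,0]]
    - [1,[0,0,0],[0,0,0]]

```text
t: 51.6
position: [0.5142, 0.3448, 0.0905]
tool_rot: [-0.619, 0.785, 0.0, -0.0]
wrist_force: [0.8, -0.1, 0.0]
opening: 0.99
finger_force: 0.0
```

play_rows:
  increments:
    - [1,[0,0,0.3],[0,0,0]]
    - [1,[0,0,0.4],[0,0,0]]
    - [1,[0,0,0.4],[0,0,0]]
    - [1,[0,0,0.4],[0,0,0]]
    - [1,[0,0,0.4],[0,0,0]]
    - [1,[0,0,0.1],[0,0,0]]
    - [1,[0,0,0],[0,0,0]]
    - [1,[0,0,0],[0,0,0]]
    - [1,[0,0,0],[0,0,0]]
    - [1,[0,0,0],[0,0,0]]

```text
t: 52.6
position: [0.5138, 0.3446, 0.1896]
tool_rot: [-0.619, 0.785, 0.0, -0.001]
wrist_force: [0.4, 0.3, -1.1]
opening: 0.995
finger_force: 0.0
```

```bash
python3 - <<'E'
from h import *
a=robot.read_camera("wrist")[100:370,180:500]; b=robot.read_camera("scene")[200:400,220:420]
cv2.imwrite("pics/fin.png",np.hstack([cv2.resize(a,(400,400)),cv2.resize(b,(400,400))]))
E
```

```text
(no output)
```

View pics/fin.png

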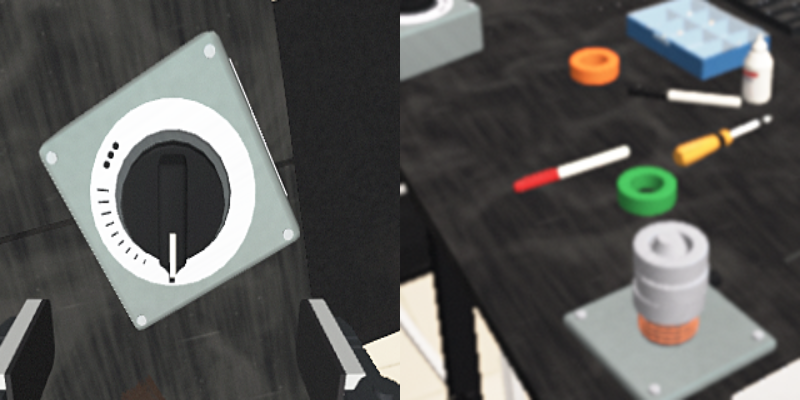

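The pointer is on the bar mark (172,280), the collars are stacked on the core, and the gripper is clear.

```bash
python3 -c "from rig import robot; print(robot.sign_off())"
```

```text
the job is handed in; nothing more can be done
None
```

The job is handed in at about 53 s of the 210 s allowed: all three collars lie flat on the core, the selector went off, full and back to off, the last camera view shows it on the bar mark, and the tools were left where they were; no verdict came back from the judging.

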